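# Clear the drain's key slot and hang the strainer on the drain key

### The arm

A 7-joint arm with a two-finger parallel gripper is mounted at the origin on the work surface. World frame = base frame: x ahead of the robot, y to its left, z up, the work surface at z = 0. Lengths are in m, angles in rad, forces in N, time in s.
With the tool pointing down it reaches from about 0.4 to 0.85 m from the base axis. Payload 4.5 kg.
Tool frame: the origin (TCP) lies at the very end of the fingers, on their centre line; the grasp point (between the pads) lies 19 mm behind it; z points along the fingers, y is the line along which they close (so a half turn about z gives the same grasp; the last joint's range is limited). The gripper opens to 88 mm and grips with 3 to 60 N. Pads are 18 mm wide; open, the fingers measure 123 mm over their backs; the gripper's body (75 mm by 187 mm) begins 45 mm behind the grasp point.
Start: joints at [1.276, 0.689, -0.195, 1.565, 0.157, 0.902, -0.215], TCP at [0.202, -0.592, 0.239] pointing down, gripper open.
Joint ranges: [-3.01, 3.01], [-0.46, 2.08], [-1.47, 1.51], [0.13, 2.56], [-1, 4.14], [0.04, 2.09], [-2.66, 2.66]. Speed limits (rad/s): [2.57, 2.57, 3.14, 3.14, 3.14, 3.14, 3.14].

### API

Orientations are given as a unit quaternion [x, y, z, w].
In Python, from plant import r, optics gives the robot as it stands.
- The arm moves only by the tool servo_tool, never from a script. Its arguments are lists of equal length, an entry for each row: "translation": the shift along the tool's x, y, z in m, a list of three; "turn": the turn, a rotation vector about the tool's x, y, z in rad, a list of three. In form: {"translation": [[dx, dy, dz], ...], "turn": [[rx, ry, rz], ...]}. A call has 1 to 10 rows; each row shifts and turns the commanded pose from where the row before left it, along the tool's axes as they then stand; what a row does not reach is not made up. A row lasts 1/8 s, in which the tool goes at most 62.5 mm and 10.7 degrees, less where a joint would pass 70% of its speed; a pose out of reach is approached as far as the arm can. A call is refused whole if a number of a shift passes 0.0625 or a number of a turn 0.188, either way. A call with a gripper value outside its range is refused whole. "grip" is the opening, from 0 (shut) to 1 (fully open), set as the call begins (left out, the last holds). The fingers move at their own pace and stop on an object; "grip_force" is the grip in N (left out, the last holds). Time passes only in rows, so rows that do not move let the fingers close. It gives the time, the measured TCP pose, the force, the opening and the grip force at its end, in the units of the state.
- r.get_state(): the state, without advancing time (a new reading comes with each control period).
- optics.snapshot(name): name is "side" or "top" or "wrist"; returns a dict with "img" (480x640x3 uint8, red, green, blue), "z_map" (480x640 float32, m along the optical axis (not along the pixel's ray), 0 where there is no reading), "mtx" (3x3 intrinsics, pixels), "R" (3x3) and "t" (3): a world point X has camera coordinates R X + t. Camera axes: x right, y down, z forward; pixel columns grow to the right and rows downward; lengths in m; the calibration is good to about 2 mm. The wrist camera is an equidistant fisheye: a pixel r from the principal point sees the ray r / f radians off the axis. A picture is of the moment at which its call begins.
- r.finish_job(): hands the job in; it is judged then, once.
The state is a dict: "clock": time; "q": joint angles; "qd": joint speeds; "joint_torque": joint torques, N m; "tool_pos": TCP position; "eef_rot": TCP orientation; "contact_force": force on the tool from outside, world axes, zero at the start; "moment": the same for the moment, N m; "opening": opening from 0.0 (shut) to 1.0 (fully open); "finger_force": force on a finger pad.
Only numpy, scipy, OpenCV 4.12 (cv2) and the standard library are available. Lean on these libraries where they do the work, as an engineer would, in place of code of your own. Each camera call takes 0.05 s, during which the arm holds its last target. There are 200 camera calls.

### The job

Someone has left the scraper standing in the key slot of the drain strainer: pull it out, set it down (not drop it) upright in the ceramic cup, and let go of it. Then take the drain key from its holder, pass its foot right through the slot of the seated strainer, give it about a quarter turn so that it hooks under the lid, and lift the strainer with the key straight up until its bucket is clear out of the drain. Finish still gripping the key, with the strainer hanging level and still from it above the drain; the strainer is lifted by the key alone and the other things in the cupboard stay where they are.

Things in the scene. Friction and masses are not known exactly. Their poses are not given: they have to be found in the camera images.
- drain: Fixed floor drain raiser: grey square pipe, 112 mm outside, topped by a 150 mm square steel frame. Origin at the centre of its underside on the cupboard base, z up; top of the frame 80 mm up. The strainer sits flush in a rebate of the frame (132 mm square, 6 mm deep); the opening below is 84 mm square.
- strainer: Loose steel strainer, 0.4 kg: perforated lid 124 mm square, 6 mm thick, open bucket below (64 mm square inside; inner floor 41 mm, underside 44 mm below the lid's top). Origin: centre of the lid's top, 80 mm above the base when seated; z up. Slot right through the lid, centred on the origin: 32 mm along x, 8 mm along y. Raised 44 mm, the bucket clears the frame.
- scraper: Scraper 149 mm long. Origin: middle of the blade's edge; z along the handle, x along the blade's width. Blade 28 mm wide, 3 mm thick, 24 mm to flat shoulders 36 mm wide; plastic handle 28 mm wide (32 at its end), 16 mm thick along y. Starts upright, blade in the strainer's slot, shoulders on the lid.
- cup: Loose glazed ceramic cup without handle, 95 mm high, rim 82 mm outside, wall 4 mm, narrower at the foot. Origin at the centre of its underside, z up.
- key: Steel drain key, 0.2 kg, 165 mm long. Origin: middle of the foot's lower end; z up the shank, x along the foot. Foot 30 mm along x, 6 mm along y, top 12 mm above the origin, lowest 4 mm narrowed to 25 x 3.2 mm. Round 6 mm shank (12 mm collar from 133 mm up). Flat handle parallel to the foot: 74 mm along x, 10 mm along y, 143 to 165 mm above the origin. Starts upright in the holder.
- holder: Fixed grey plastic key holder: upright pocket 75 mm high on a 90 x 70 mm foot plate, pocket 33.6 mm by 9 mm inside, floor 5 mm above the base, where the key's foot stands. Origin at the centre of its underside, x along the pocket's length.
- bin: Fixed dustbin 320 x 240 mm with swing flap, about 390 mm high. Origin at the centre of its underside. Leave alone.
- brush: Dust brush, 280 mm long, 48 mm high, lying bristles down; origin on the base about mid-length, handle towards its -x. Leave alone.
- timer: Round turning-knob timer, 68 mm across, 46 mm high. Origin at its underside. Leave alone.
- detergent: Bottle, 68 mm across, 190 mm high. Origin at its underside. Leave alone.
- paste_tin: Flat tin, 84 mm across, 55 mm high. Origin at its underside. Leave alone.
- liner_carton: Carton 60 x 190 x 55 mm high. Origin at its underside. Leave alone.
- descaler: Amber jar, 72 mm across, 110 mm high. Origin at its underside. Leave alone.
Mind the look-alikes: they are no part of the job. Of the things shaped like the key, the steel one is meant.

How it is judged:
By the outcome, as a careful person would: the job done as asked, in the order asked, and still so for the second after the job is handed in, while the arm keeps its last pose, push and grip.
It also fails if it takes over 61 s, if anything falls off the work surface, if the arm or the gripper's body presses on something with over 40 N, if the wrist force passes 120 N, or if a joint passes its speed limit or range.

## Working session

There is one attempt and no reset: what is moved stays moved. The work goes in short steps, Python scripts to look and compute and a tool call to move; the robot and the scene stay as the last step left them, time stands still between calls to the robot, and variables do not carry over. Pictures are saved under pics/ and viewed, at most 12 in all, crops included, and the job is handed in when it is done.

Besides the shell and the picture viewer there is one more tool, called after "Emit:" as a command line: name --argument value ..., lists and objects as JSON in quotes. servo_tool: Moves the arm, as the interface text tells. Its arguments: {"type":"object","properties":{"translation":{"type":"array"},"turn":{"type":"array"},"grip":{"type":"number"},"grip_force":{"type":"number"}},"required":["translation","turn"]}

```bash
mkdir -p pics
cat > h.py <<'E'
import numpy as np, cv2
from plant import r, optics
def snap(n):
    s=optics.snapshot(n); np.savez(f'pics/{n}.npz',**s); return s
def save(fn,im): cv2.imwrite('pics/'+fn,im[...,::-1])
def world(s,u,v):
    z=s['z_map'][int(v),int(u)]; K=s['mtx']
    return s['R'].T@(np.array([(u-K[0,2])/K[0,0]*z,(v-K[1,2])/K[1,1]*z,z])-s['t'])
def ray(s,u,v,fish=False):
    K=s['mtx']; x=(u-K[0,2])/K[0,0]; y=(v-K[1,2])/K[1,1]
    if fish:
        a=np.hypot(x,y); d=np.array([x/a*np.sin(a),y/a*np.sin(a),np.cos(a)])
    else: d=np.array([x,y,1.])
    d=s['R'].T@d; return -s['R'].T@s['t'], d/np.linalg.norm(d)
def onplane(s,u,v,z,fish=False):
    o,d=ray(s,u,v,fish); return o+d*(z-o[2])/d[2]
def tri(a,b):
    A=np.zeros((3,3));B=np.zeros(3)
    for o,d in (a,b):
        P=np.eye(3)-np.outer(d,d);A+=P;B+=P@o
    return np.linalg.solve(A,B)
E
python3 - <<'E'
from h import *
for n in('top','side'):
    s=snap(n); save(n+'0.png',s['img']); print(n,s['mtx'],s['R'],s['t'])
st=r.get_state(); print(st['clock'],st['tool_pos'],st['eef_rot'])
E
```

```text
top [[496.41998601   0.         321.08149711]
 [  0.         496.41998601 232.61618053]
 [  0.           0.           1.        ]] [[ 0.02705004 -0.99945807  0.01875774]
 [-0.98976002 -0.02940905 -0.13967894]
 [ 0.14015489 -0.01478734 -0.99001916]] [-0.07780047  0.56690796  1.59974667]
side [[555.4698699    0.         313.38970127]
 [  0.         555.4698699  242.93257295]
 [  0.           0.           1.        ]] [[-0.78132089 -0.62412731  0.00166562]
 [-0.46567369  0.5811779  -0.66736816]
 [ 0.41555467 -0.52220431 -0.7447261 ]] [0.41934874 0.35231887 1.27687429]
0.1 [ 0.20154702 -0.5910074   0.23799226] [ 9.86516067e-01  1.63662342e-01 -2.08784053e-04 -8.02750987e-04]
```

View pics/top0.png

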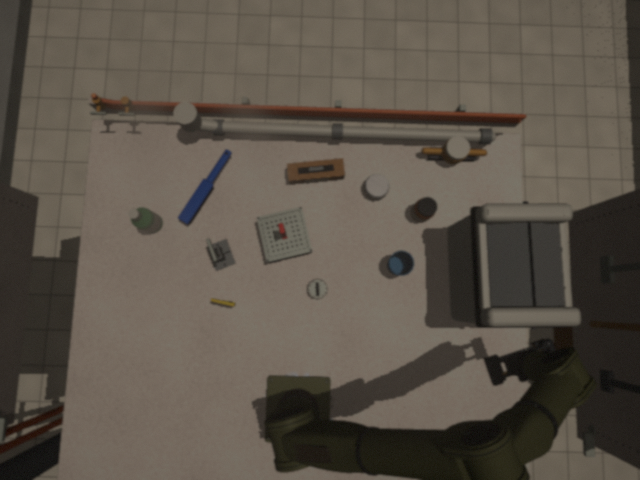

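View pics/side0.png

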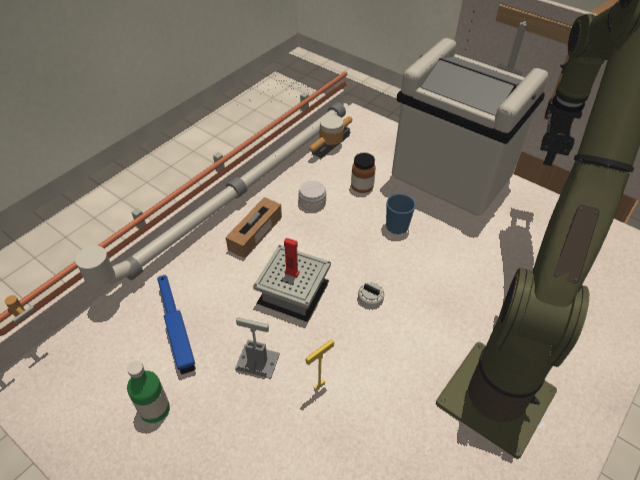

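The side view shows the red scraper in the slot (290,257), the steel key in its grey holder (253,335), a yellow key look-alike (320,365) and the blue cup (399,213). The steel one in the holder fits the description. I'll confirm it in an enlarged crop.

Run:
```python
from h import *
L=lambda n:np.load(f'pics/{n}.npz')
s=L('side')['img'][225:385,215:345]; t=L('top')['img'][195:315,195:325]
a=cv2.resize(s,None,fx=3.6,fy=3.6,interpolation=cv2.INTER_CUBIC)
save('crop1.png',a)
c=cv2.resize(t,None,fx=4.8,fy=4.8,interpolation=cv2.INTER_CUBIC); c=cv2.convertScaleAbs(c,alpha=1.7,beta=10); save('crop2.png',c)
T=L('top');S=L('side')
for nm,u,v in (('scr',281,231),('key',216,250),('cupN',400,263),('tim',317,288)): print(nm,world(T,u,v))
for nm,u,v in (('scr',291,241),('key',253,324),('yel',320,350),('cup',399,203)): print(nm,world(S,u,v))
```

```text
scr [0.54700393 0.05981105 0.20434489]
key [0.50052768 0.27949626 0.04717239]
cupN [ 0.47905525 -0.33044905  0.00194689]
tim [ 0.38655853 -0.05330851  0.04328561]
scr [0.55414864 0.06408807 0.20395303]
key [0.48507803 0.27610388 0.16497462]
yel [0.33228732 0.23398647 0.16109788]
cup [ 0.49353681 -0.34589817  0.05685469]
```

View pics/crop1.png

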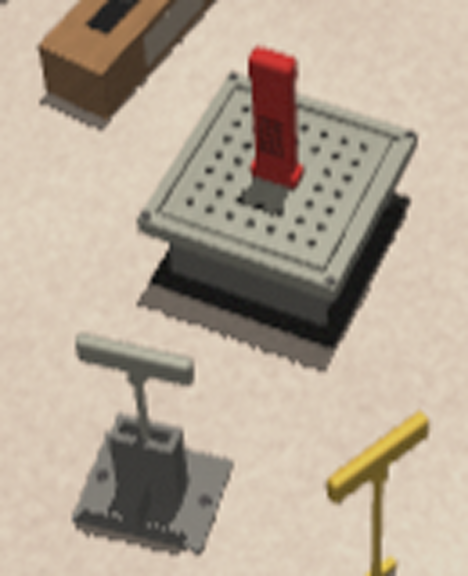

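View pics/crop2.png

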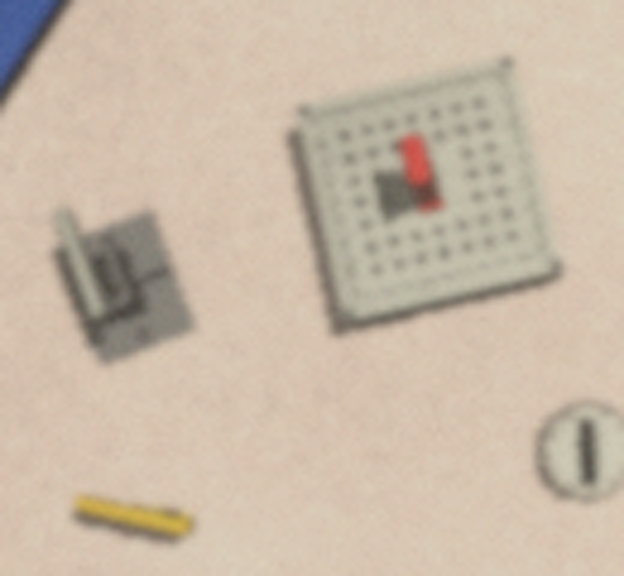

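Confirmed: the bare-steel key stands in the grey holder (crop1 135,360); the yellow one stands loose at (378,455). The scraper (275,120) has its blade in the lid slot. Next I'll measure these.

```bash
cat >> h.py <<'E'
def cloud(s,u0,u1,v0,v1):
    v,u=np.mgrid[v0:v1,u0:u1]; z=s['z_map'][v0:v1,u0:u1]; K=s['mtx']
    P=np.stack([(u-K[0,2])/K[0,0]*z,(v-K[1,2])/K[1,1]*z,z],-1)
    return ((P-s['t'])@s['R'])[z>0], s['img'][v0:v1,u0:u1][z>0].astype(int)
E
python3 - <<'E'
from h import *
T=dict(np.load('pics/top.npz'));S=dict(np.load('pics/side.npz'))
f=lambda x,y:(x/4.8+195-.4,y/4.8+195-.4)
C=[onplane(T,*f(*p),.08) for p in((305,110),(507,63),(560,270),(340,325))]
g=lambda x,y:(x/3.6+215-.36,y/3.6+225-.36)
D=[onplane(S,*g(*p),.08) for p in((233,75),(413,137),(330,287),(145,222))]
for X in(C,D):
    X=np.array(X); print('frame',X.mean(0),[ (np.linalg.norm(X[i]-X[i-1]).round(3),np.degrees(np.arctan2(*(X[i]-X[i-1])[1::-1])).round(1)) for i in range(4)])
def rect(P,nm):
    (c,sz,a)=cv2.minAreaRect(P[:,:2].astype(np.float32)); print(nm,len(P),np.round(c,4),np.round(sz,4),round(a,1),'z',P[:,2].min().round(3),P[:,2].max().round(3))
for s,n,b in((S,'S',(270,310,230,285)),(T,'T',(265,295,215,245))):
    P,c=cloud(s,*b); m=(c[:,0]>2*c[:,1])&(c[:,0]>60); Q=P[m]
    for lo,hi in((.09,.11),(.12,.15),(.15,.19),(.195,.215)):
        q=Q[(Q[:,2]>lo)&(Q[:,2]<hi)]
        if len(q)>4: rect(q,n+f'scr{lo}')
for s,n,b in((S,'S',(230,275,310,350)),(T,'T',(200,222,232,270))):
    P,c=cloud(s,*b); q=P[(P[:,2]>.14)&(P[:,2]<.18)]; 
    if len(q)>4: rect(q,n+'key')
    if len(q)>4: print(np.percentile(q[:,2],[10,50,90]))
# handle-top ends by two views
tr=lambda a,b: print('tri',tri(ray(T,*f(*a)),ray(S,*g(*b))))
P,c=cloud(S,375,425,185,245); rim=P[(P[:,2]>.085)]; rect(rim,'cup')
P,c=cloud(T,380,420,240,285); rim=P[(P[:,2]>.08)]; rect(rim,'cupT')
for z in(.05,.085):
  q=rim
E
```

```text
frame [0.55376341 0.05869947 0.08      ] [(np.float64(0.147), np.float64(11.6)), (np.float64(0.14), np.float64(-74.9)), (np.float64(0.145), np.float64(-164.0)), (np.float64(0.151), np.float64(105.8))]
frame [0.55320042 0.06465203 0.08      ] [(np.float64(0.147), np.float64(-73.5)), (np.float64(0.145), np.float64(-165.6)), (np.float64(0.144), np.float64(104.7)), (np.float64(0.14), np.float64(15.5))]
Sscr0.09 61 [0.5522 0.07  ] [0.0339 0.0125] 32.6 z 0.09 0.11
Sscr0.12 88 [0.5528 0.0694] [0.0257 0.0119] 33.1 z 0.12 0.15
Sscr0.15 121 [0.5538 0.07  ] [0.0309 0.011 ] 24.3 z 0.15 0.19
Sscr0.195 73 [0.5553 0.0669] [0.0301 0.0147] 21.3 z 0.196 0.209
Tscr0.195 32 [0.5557 0.0595] [0.0256 0.0105] 13.1 z 0.197 0.212
Skey 279 [0.4892 0.2754] [0.0747 0.0134] 25.2 z 0.141 0.176
[0.15162042 0.16552221 0.1712134 ]
Tkey 105 [0.4905 0.2702] [0.0733 0.0119] 24.3 z 0.142 0.177
[0.15852757 0.16789355 0.17331667]
cup 210 [ 0.4719 -0.3128] [0.0806 0.0859] 2.8 z 0.085 0.101
cupT 146 [ 0.473  -0.3185] [0.0802 0.079 ] 26.7 z 0.081 0.104
```

Run:
```python
from h import *
T=dict(np.load('pics/top.npz'));S=dict(np.load('pics/side.npz'))
P,c=cloud(T,470,582,203,330); q=P[(P[:,2]>.3)&(P[:,2]<.42)]; print(cv2.minAreaRect(q[:,:2].astype(np.float32)),q.min(0),q.max(0))
P,c=cloud(S,395,545,40,205); q=P[(P[:,2]>.05)&(P[:,2]<.42)]; print(np.percentile(q,[1,99],axis=0))
for lo in(.1,.25):
    q=P[(P[:,2]>lo)&(P[:,2]<lo+.1)];print(cv2.minAreaRect(q[:,:2].astype(np.float32)))
s=snap('wrist');print(s['mtx'],s['R'],s['t']);st=r.get_state();print(st['tool_pos'],'cam',-s['R'].T@s['t'])
```

```text
((0.4556174874305725, -0.6055201888084412), (0.3331862688064575, 0.252140074968338), 1.8789045810699463) [ 0.28591376 -0.73532904  0.30000498] [ 0.62152923 -0.47500575  0.39134607]
[[ 0.29137997 -0.92675601  0.05570871]
 [ 0.62283507 -0.35340347  0.38357838]]
((0.37296438217163086, -0.6275238990783691), (0.5764432549476624, 0.2687355577945709), 59.14813232421875)
((0.431052029132843, -0.7120423316955566), (0.42987990379333496, 0.49362990260124207), 6.943046569824219)
[[371.64829954   0.         319.97519319]
 [  0.         371.64829954 231.58232314]
 [  0.           0.           1.        ]] [[ 0.32382133 -0.94611644 -0.00185132]
 [-0.90698217 -0.31098287  0.28402991]
 [-0.2693011  -0.09029583 -0.95881363]] [-0.62350144 -0.03873174  0.38950527]
[ 0.20161685 -0.5911185   0.23811138] cam [ 0.27166826 -0.56677917  0.38330964]
```

Emit:
servo_tool --translation '[[0, 0, -0.06], [0, 0, -0.06], [0, 0, -0.06], [0.0375, -0.036, 0], [0.0375, -0.036, 0], [0.0375, -0.036, 0], [0.0375, -0.036, 0], [0.0375, -0.036, 0], [0.0375, -0.036, 0], [0.0375, -0.036, 0]]' --turn '[[0, 0, 0], [0, 0, 0], [0, 0, 0], [0, 0, 0], [0, 0, 0], [0, 0, 0], [0, 0, 0], [0, 0, 0], [0, 0, 0], [0, 0, 0]]'

```text
clock: 1.4
tool_pos: [0.3693, -0.2666, 0.4187]
eef_rot: [0.987, 0.164, -0.0, 0.0]
contact_force: [0.6, -0.2, 0.2]
opening: 1.003
finger_force: 0.0
```

Emit:
servo_tool --translation '[[0.0375, -0.036, 0], [0.0375, -0.036, 0], [0.0375, -0.036, 0], [0.0375, -0.036, 0], [0.0375, -0.036, 0], [0.0375, -0.036, 0], [0.0375, -0.036, 0], [0, 0, 0.04], [0, 0, 0.03], [0, 0, 0]]' --turn '[[0, 0, 0], [0, 0, 0], [0, 0, 0], [0, 0, 0], [0, 0, 0], [0, 0, 0], [0, 0, 0], [0, 0, 0.06], [0, 0, 0], [0, 0, 0]]'

```text
clock: 2.65
tool_pos: [0.5344, 0.0545, 0.3467]
eef_rot: [0.991, 0.134, -0.003, 0.0]
contact_force: [-0.4, 0.5, 0.3]
opening: 0.998
finger_force: 0.0
```

Run:
```python
from h import *
s=snap('wrist'); save('w1.png',s['img']); st=r.get_state(); print(st['clock'],st['tool_pos'],st['eef_rot'],st['contact_force'],st['opening'])
```

```text
2.7 [0.53557969 0.05485876 0.34839819] [ 9.90976785e-01  1.34030449e-01 -9.20903743e-04  4.33432630e-05] [-0.12184635  0.00758203  0.12207974] 1.0001420362834532
```

View pics/w1.png

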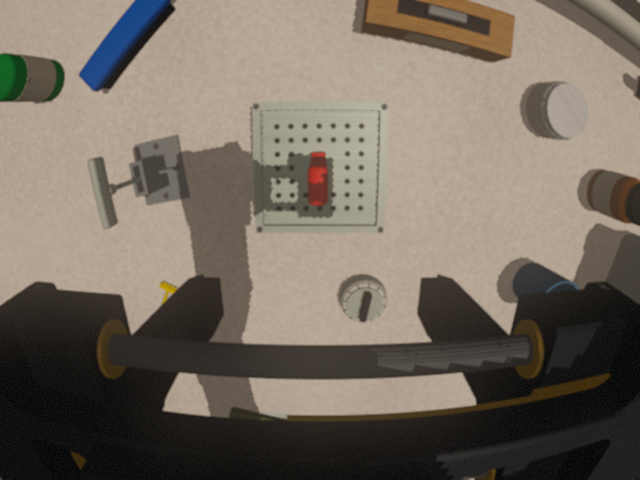

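Wrist view: frame corners at (256,106), (385,106), (260,230) and (381,230). The scraper is red at (308–328, 152–206), with its top end at the lower part. The steel key handle is at (101,193) and the cup at about (545,280).

Run:
```python
from h import *
s=dict(np.load('pics/wrist.npz'))
X=np.array([onplane(s,*p,.08,True) for p in((256,106),(385,106),(381,230),(260,230))])
print('frame',X.mean(0),[ (np.linalg.norm(X[i]-X[i-1]).round(3),np.degrees(np.arctan2(*(X[i]-X[i-1])[1::-1])).round(1)) for i in range(4)])
i=s['img'].astype(int); m=(i[...,0]>1.8*i[...,1])&(i[...,0]>70); m[:,:300]=0;m[:,340:]=0
for v in range(150,212,3):
    u=np.where(m[v])[0]
    if len(u): 
        a,b=onplane(s,u[0]-.5,v,.205,True),onplane(s,u[-1]+.5,v,.205,True); print(v,u[0],u[-1],((a+b)/2).round(4)[:2],np.linalg.norm(a-b).round(4),i[v,318], onplane(s,(u[0]+u[-1])/2,v,.08,True)[:2].round(4))
# key handle
print('key ends z .17', onplane(s,93,160,.17,True),onplane(s,110,226,.17,True))
```

```text
frame [0.55698548 0.06087411 0.08      ] [(np.float64(0.142), np.float64(15.6)), (np.float64(0.142), np.float64(-74.5)), (np.float64(0.142), np.float64(-164.6)), (np.float64(0.141), np.float64(105.5))]
153 312 324 [0.5833 0.0703] 0.01 [171  65  52] [0.5732 0.0682]
156 312 324 [0.581  0.0697] 0.01 [145  61  54] [0.5699 0.0673]
162 312 324 [0.5765 0.0684] 0.01 [93 51 47] [0.5635 0.0656]
165 311 325 [0.5743 0.0678] 0.0116 [100  49  42] [0.5602 0.0647]
168 309 326 [0.5719 0.0676] 0.0139 [162  54  44] [0.5568 0.0643]
171 308 327 [0.5696 0.0669] 0.0155 [186  62  49] [0.5536 0.0634]
174 308 326 [0.5673 0.0667] 0.0147 [187  63  49] [0.5502 0.063 ]
177 308 326 [0.565 0.066] 0.0148 [186  58  45] [0.5469 0.0621]
180 308 326 [0.5627 0.0654] 0.0148 [184  58  46] [0.5436 0.0612]
183 309 326 [0.5605 0.0644] 0.014 [117  51  42] [0.5405 0.0598]
186 309 326 [0.5582 0.0638] 0.0141 [108  52  44] [0.5372 0.0589]
189 309 326 [0.5559 0.0631] 0.0141 [108  52  44] [0.5339 0.058 ]
192 309 326 [0.5536 0.0625] 0.0141 [105  47  39] [0.5306 0.0571]
195 308 326 [0.5512 0.0623] 0.0149 [105  48  39] [0.5271 0.0567]
198 309 326 [0.549  0.0612] 0.0142 [105  51  42] [0.5239 0.0552]
201 309 325 [0.5465 0.061 ] 0.0134 [131  51  41] [0.5204 0.0549]
204 311 322 [0.5441 0.0607] 0.0095 [147  50  45] [0.5169 0.0545]
key ends z .17 [0.52400941 0.28439304 0.17      ] [0.46178813 0.25503168 0.17      ]
```

Emit:
servo_tool --translation '[[0.0115, -0.0013, 0.03], [0.0115, -0.0013, 0.03], [0, 0, 0.03], [0, 0, 0.03], [0, 0, 0.03], [0, 0, 0.02], [0, 0, 0.016], [0, 0, 0], [0, 0, 0]]' --turn '[[0, 0, 0], [0, 0, 0], [0, 0, 0], [0, 0, 0], [0, 0, 0], [0, 0, 0], [0, 0, 0], [0, 0, 0], [0, 0, 0]]'

```text
clock: 3.82
tool_pos: [0.5584, 0.0638, 0.1637]
eef_rot: [0.991, 0.134, 0.001, -0.0]
contact_force: [-0.3, -0.7, -0.2]
opening: 0.998
finger_force: 0.0
```

Emit:
servo_tool --translation '[[0, 0, 0], [0, 0, 0], [0, 0, 0], [0, 0, 0], [0, 0, 0], [0, 0, 0], [0, 0, 0], [0, 0, 0]]' --turn '[[0, 0, 0], [0, 0, 0], [0, 0, 0], [0, 0, 0], [0, 0, 0], [0, 0, 0], [0, 0, 0], [0, 0, 0]]' --grip 0 --grip_force 25

```text
clock: 4.82
tool_pos: [0.5574, 0.0636, 0.1626]
eef_rot: [0.991, 0.134, -0.0, 0.0]
contact_force: [-0.5, 0.4, 0.0]
opening: 0.182
finger_force: 25.0
```

Emit:
servo_tool --translation '[[0, 0, -0.01], [0, 0, -0.02], [0, 0, -0.03], [0, 0, -0.04], [0, 0, -0.04], [-0.027, 0.033, 0], [-0.027, 0.033, 0], [-0.027, 0.033, 0], [-0.027, 0.033, 0], [-0.027, 0.033, 0]]' --turn '[[0, 0, 0], [0, 0, 0], [0, 0, 0], [0, 0, 0], [0, 0, 0], [0, 0, 0], [0, 0, 0], [0, 0, 0], [0, 0, 0], [0, 0, 0]]'

```text
clock: 6.08
tool_pos: [0.4704, -0.1325, 0.3034]
eef_rot: [0.991, 0.134, 0.0, 0.0]
contact_force: [-0.1, -0.1, -1.0]
opening: 0.173
finger_force: 25.0
```

Emit:
servo_tool --translation '[[-0.027, 0.033, 0], [-0.027, 0.033, 0], [-0.027, 0.033, 0], [0, 0, 0], [0, 0, 0]]' --turn '[[0, 0, 0], [0, 0, 0], [0, 0, 0], [0, 0, 0], [0, 0, 0]]'

```text
clock: 6.7
tool_pos: [0.4197, -0.2475, 0.3032]
eef_rot: [0.991, 0.134, 0.001, -0.0]
contact_force: [-0.2, 0.1, -0.4]
opening: 0.18
finger_force: 25.0
```

Run:
```python
from h import *
s=snap('wrist'); save('w2.png',s['img']); st=r.get_state(); print(st['clock'],st['tool_pos'],st['eef_rot'],st['contact_force'],st['opening'])
```

```text
6.75 [ 0.41995899 -0.24702118  0.30313928] [ 9.90848584e-01  1.34977128e-01  4.81487847e-04 -1.63267607e-04] [-0.13918807  0.30145814 -1.51730515] 0.17969711823737944
```

View pics/w2.png

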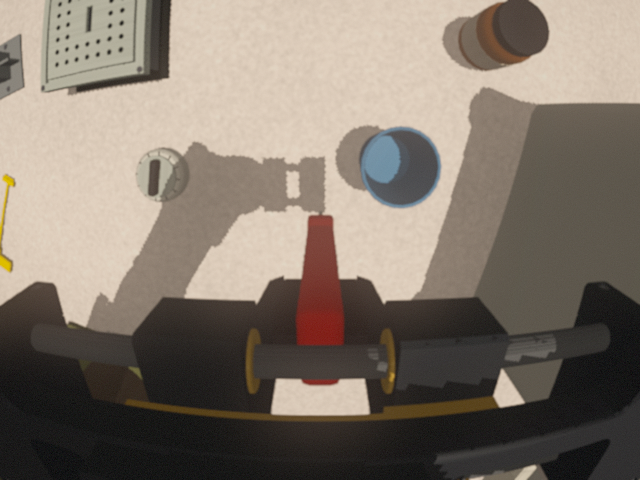

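The scraper hangs straight, with its blade tip at (321,215). The cup rim is centred at (400,167), about 40 px in radius. The free slot in the strainer is visible at (89,19).

Run:
```python
from h import *
s=dict(np.load('pics/wrist.npz')); T=dict(np.load('pics/top.npz'))
pts=[onplane(s,*p,.095,True) for p in((360,166),(440,166),(400,127),(400,208))]
print(pts); print('cup',(pts[0]+pts[1])[:2]/2,(pts[2]+pts[3])[:2]/2)
print('slot',onplane(s,91,7,.08,True),onplane(s,87,31,.08,True))
print('tip',onplane(s,321,215,.197,True))
X=np.array([onplane(s,*p,.08,True) for p in((42,91),(154,74))]);print(X)
```

```text
[array([ 0.46345677, -0.27446023,  0.095     ]), array([ 0.48677922, -0.35102876,  0.095     ]), array([ 0.51076196, -0.3007903 ,  0.095     ]), array([ 0.4348763 , -0.32488981,  0.095     ])]
cup [ 0.47511799 -0.3127445 ] [ 0.47281913 -0.31284005]
slot [0.57156793 0.06323122 0.08      ] [0.54260387 0.05892621 0.08      ]
tip [ 0.43107388 -0.24451255  0.197     ]
[[ 0.46605794  0.11058737  0.08      ]
 [ 0.50443948 -0.04447227  0.08      ]]
```

Emit:
servo_tool --translation '[[0.0114, 0.0183, 0], [0.0114, 0.0183, 0], [0.0114, 0.0184, 0], [0, 0, 0], [0, -0.003, 0.03], [0, -0.003, 0.03], [0, -0.003, 0.03], [0, -0.003, 0.03], [0, -0.003, 0.03], [0, 0, 0]]' --turn '[[0, 0, 0], [0, 0, 0], [0, 0, 0], [-0.1, 0, 0], [0, 0, 0], [0, 0, 0], [0, 0, 0], [0, 0, 0], [0, 0, 0], [0, 0, 0]]'

```text
clock: 8.0
tool_pos: [0.4666, -0.29, 0.1505]
eef_rot: [0.99, 0.135, 0.005, 0.048]
contact_force: [-0.4, 0.4, -0.0]
opening: 0.181
finger_force: 25.0
```

Emit:
servo_tool --translation '[[0, -0.001, 0.01], [0, -0.001, 0.01], [0, -0.0005, 0.005], [0, 0, 0]]' --turn '[[0, 0, 0], [0, 0, 0], [0, 0, 0], [0, 0, 0]]'

```text
clock: 8.5
tool_pos: [0.4668, -0.2923, 0.1267]
eef_rot: [0.99, 0.134, 0.007, 0.05]
contact_force: [0.1, -0.2, 0.0]
opening: 0.177
finger_force: 25.0
```

Emit:
servo_tool --translation '[[0, -0.0006, 0.006], [0, -0.0003, 0.003], [0, 0, 0]]' --turn '[[0, 0, 0], [0, 0, 0], [0, 0, 0]]'

```text
clock: 8.88
tool_pos: [0.4668, -0.2922, 0.1176]
eef_rot: [0.99, 0.134, 0.006, 0.049]
contact_force: [-0.0, -0.2, -0.7]
opening: 0.181
finger_force: 25.0
```

Emit:
servo_tool --translation '[[0, -0.0002, 0.002], [0, 0, 0]]' --turn '[[0, 0, 0], [0, 0, 0]]'

```text
clock: 9.12
tool_pos: [0.4669, -0.2923, 0.1158]
eef_rot: [0.99, 0.134, 0.007, 0.05]
contact_force: [0.1, -0.2, -1.6]
opening: 0.177
finger_force: 25.0
```

Emit:
servo_tool --translation '[[0, -0.0002, 0.002], [0, 0, 0]]' --turn '[[0, 0, 0], [0, 0, 0]]'

```text
clock: 9.38
tool_pos: [0.4669, -0.2922, 0.1137]
eef_rot: [0.99, 0.134, 0.007, 0.05]
contact_force: [-0.8, 0.8, -1.1]
opening: 0.178
finger_force: 25.0
```

Emit:
servo_tool --translation '[[0, -0.0002, 0.002], [0, 0, 0]]' --turn '[[0, 0, 0], [0, 0, 0]]'

```text
clock: 9.62
tool_pos: [0.4668, -0.2922, 0.1116]
eef_rot: [0.99, 0.134, 0.007, 0.049]
contact_force: [0.6, -0.2, -0.4]
opening: 0.179
finger_force: 25.0
```

Emit:
servo_tool --translation '[[0, -0.0002, 0.0015], [0, 0, 0]]' --turn '[[0, 0, 0], [0, 0, 0]]'

```text
clock: 9.88
tool_pos: [0.4671, -0.2923, 0.111]
eef_rot: [0.99, 0.134, 0.007, 0.05]
contact_force: [-1.1, 0.8, 5.8]
opening: 0.182
finger_force: 25.0
```

Emit:
servo_tool --translation '[[0, 0, 0], [0, 0, 0], [0, 0, 0], [0, 0, 0], [0, 0, 0], [0, 0, 0]]' --turn '[[0, 0, 0], [0, 0, 0], [0, 0, 0], [0, 0, 0], [0, 0, 0], [0, 0, 0]]' --grip 0.5

```text
clock: 10.62
tool_pos: [0.4669, -0.2922, 0.1102]
eef_rot: [0.99, 0.134, 0.007, 0.05]
contact_force: [0.6, -0.8, 0.4]
opening: 0.503
finger_force: 0.0
```

Emit:
servo_tool --translation '[[0, 0, -0.01], [0, 0, -0.02], [0, 0, -0.04], [0, 0, -0.05], [0, 0, -0.05], [0, 0, 0]]' --turn '[[0, 0, 0], [0, 0, 0], [0, 0, 0], [0, 0, 0], [0.1, 0, 0], [0, 0, 0]]'

```text
clock: 11.38
tool_pos: [0.4646, -0.2782, 0.2838]
eef_rot: [0.991, 0.132, 0.004, 0.002]
contact_force: [0.3, -1.1, -0.7]
opening: 0.498
finger_force: 0.0
```

Run:
```python
from h import *
s=snap('side'); w=snap('wrist')
a=cv2.resize(s['img'][150:270,340:460],(480,480),interpolation=cv2.INTER_CUBIC)
save('chk.png',a); st=r.get_state(); print(st['clock'],st['tool_pos'],st['eef_rot'],st['contact_force'],st['opening'],st['q'])
```

```text
11.475 [ 0.46198679 -0.27621101  0.27978328] [9.91039658e-01 1.33566563e-01 2.47912876e-04 5.54233978e-04] [-0.09999604  0.06391524 -1.00018211] 0.49766362429297273 [ 0.71209421  0.54230001 -0.41609031  1.77008005  0.2737938   0.88547903
 -1.12830726]
```

View pics/chk.png

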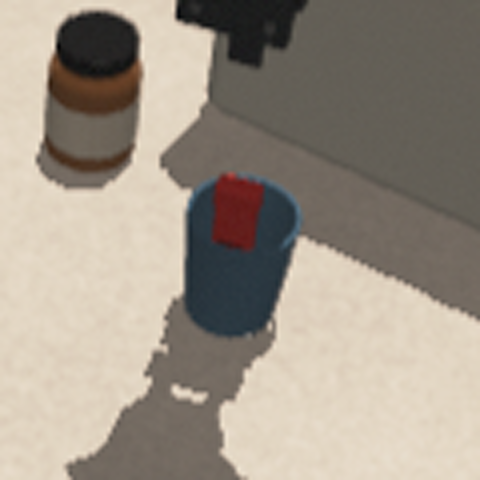

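The crop shows the scraper's red handle standing out of the cup, leaning on its near rim (238,210).

Run:
```python
from h import *
s=dict(np.load('pics/side.npz'))
P,c=cloud(s,385,420,185,220); m=(c[:,0]>2*c[:,1])&(c[:,0]>60); Q=P[m]
print(len(Q),Q.min(0),Q.max(0))
for lo in np.arange(.09,.17,.015):
    q=Q[(Q[:,2]>=lo)&(Q[:,2]<lo+.015)]
    if len(q): print(lo.round(3),q.mean(0),len(q))
```

```text
178 [ 0.44776473 -0.29542061  0.08425305] [ 0.4766561  -0.27060195  0.15633074]
0.09 [ 0.46188877 -0.28356502  0.09897054] 30
0.105 [ 0.46198426 -0.28073283  0.11284978] 36
0.12 [ 0.46164867 -0.27912395  0.12743262] 32
0.135 [ 0.46172324 -0.27689757  0.1430084 ] 47
0.15 [ 0.46082997 -0.27969886  0.15231382] 31
```

Emit:
servo_tool --translation '[[0.0203, -0.05, 0], [0.0203, -0.05, 0], [0.0203, -0.05, 0], [0.0203, -0.05, 0], [0.0203, -0.05, 0], [0.0203, -0.05, 0], [0, 0, 0.03], [0, 0, 0], [0, 0, 0]]' --turn '[[0, 0, 0], [0, 0, 0], [0, 0, 0], [0, 0, 0], [0, 0, 0], [0, 0, 0], [0, 0, 0], [0, 0, 0], [0, 0, 0]]' --grip 0.7

```text
clock: 12.6
tool_pos: [0.4996, 0.045, 0.2492]
eef_rot: [0.991, 0.134, -0.001, 0.0]
contact_force: [0.3, 0.3, -0.1]
opening: 0.698
finger_force: 0.0
```

Run:
```python
from h import *
w=snap('wrist'); i=w['img']; np.savez('pics/wslot.npz',**w)
a=cv2.resize(i[40:270,40:420],(760,460),interpolation=cv2.INTER_CUBIC)
save('w3.png',a); st=r.get_state(); print(st['clock'],st['tool_pos'],st['eef_rot'],-w['R'].T@w['t'])
```

```text
12.65 [0.5001401  0.04499072 0.24967582] [ 9.91065242e-01  1.33377696e-01 -7.49070611e-06  2.75455109e-04] [0.57115217 0.06533859 0.39443019]
```

View pics/w3.png

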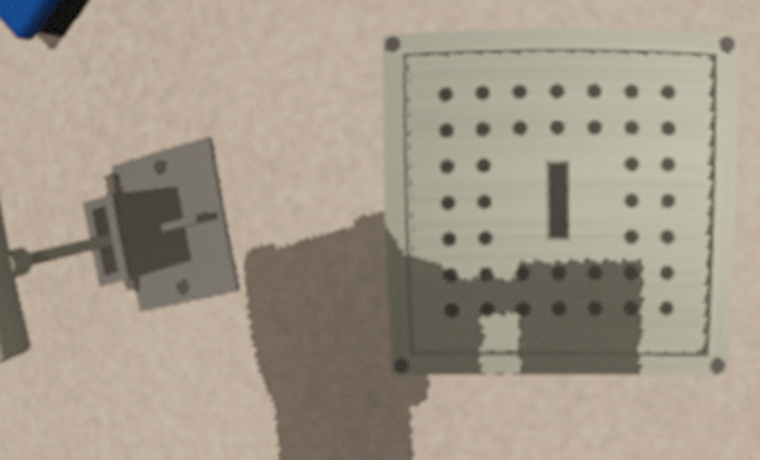

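The slot is clear, crop (548–570, 163–238), with the hole grid around it. The key and holder are at the left edge.

```bash
cat >> h.py <<'E'
def dark(w,u0,u1,v0,v1,z,th):
    g=w['img'][v0:v1,u0:u1].astype(int).sum(2); g=cv2.GaussianBlur(g.astype(np.float32),(3,3),0)
    v,u=np.where(g<th); P=np.array([onplane(w,a+u0,b+v0,z,True)[:2] for a,b in zip(u,v)])
    c,S,V=cv2.PCACompute2(P.astype(np.float32),mean=None); return c[0],np.degrees(np.arctan2(*S[0][::-1])),np.sqrt(12*V.ravel()),len(u)
E
python3 - <<'E'
from h import *
w=dict(np.load('pics/wslot.npz'))
g=w['img'][115:170,305:335].astype(int).sum(2); print(g[20:30:3])
print(dark(w,308,331,115,166,.08,330))
f=lambda x,y:onplane(w,x/2+40-.25,y/2+40-.25,.08,True)[:2]
X=np.array([f(*p) for p in((446,94),(668,92),(666,309),(452,310))]);print(X.mean(0),X, [np.degrees(np.arctan2(*(X[i]-X[i-1])[::-1])).round(1) for i in range(4)],[np.linalg.norm(X[i]-X[i-1]) for i in range(4)])
X=np.array([f(*p) for p in((392,44),(727,44),(717,366),(401,366))]);print('frame',X.mean(0))
E
```

```text
[[513 514 517 515 517 520 511 487 423 311 227 206 213 210 208 214 217 220
  282 411 506 529 527 526 527 530 528 528 531 527]
 [509 509 509 511 506 513 509 485 424 331 236 197 197 204 208 205 204 227
  292 420 506 527 524 524 523 530 528 530 525 527]
 [520 523 521 519 520 522 521 495 431 338 235 204 202 211 201 206 200 225
  294 431 510 539 535 536 537 534 532 532 532 533]
 [519 516 522 519 517 523 523 501 451 350 252 208 200 209 208 200 201 209
  287 414 510 535 535 534 534 535 531 533 536 532]]
(array([0.5582356 , 0.06273221], dtype=float32), np.float32(16.491169), array([0.03120573, 0.00785004], dtype=float32), 346)
[0.55783282 0.06265529] [[0.58992568 0.11999005]
 [0.61527324 0.03084647]
 [0.52557902 0.00528846]
 [0.50055334 0.09449617]] [np.float64(15.9), np.float64(-74.1), np.float64(-164.1), np.float64(105.7)] [np.float64(0.09293735953332836), np.float64(0.09267727419736004), np.float64(0.09326448924394592), np.float64(0.09265149456807266)]
frame [0.55669795 0.06180664]
```

Emit:
servo_tool --translation '[[-0.0043, -0.0505, -0.015], [-0.0043, -0.0505, -0.015], [-0.0043, -0.0505, 0], [-0.0043, -0.0505, 0], [0, 0, 0], [0, 0, 0], [0, 0, 0]]' --turn '[[0, 0, 0], [0, 0, 0], [0, 0, 0], [0, 0, 0], [0, 0, -0.165], [0, 0, 0], [0, 0, 0]]'

```text
clock: 13.52
tool_pos: [0.4306, 0.2346, 0.2797]
eef_rot: [0.977, 0.213, 0.0, 0.0]
contact_force: [-0.5, -0.6, 0.3]
opening: 0.694
finger_force: 0.0
```

Run:
```python
from h import *
w=snap('wrist'); i=w['img']; np.savez('pics/wkey.npz',**w)
a=cv2.resize(i[40:240,220:420],(600,600),interpolation=cv2.INTER_CUBIC)
save('w4.png',a); st=r.get_state(); print(st['clock'],st['tool_pos'],st['eef_rot'],-w['R'].T@w['t'])
```

```text
13.575 [0.43056948 0.234637   0.27960182] [9.77076324e-01 2.12889004e-01 2.21727565e-04 2.81387253e-04] [0.49780591 0.26589476 0.42501731]
```

View pics/w4.png

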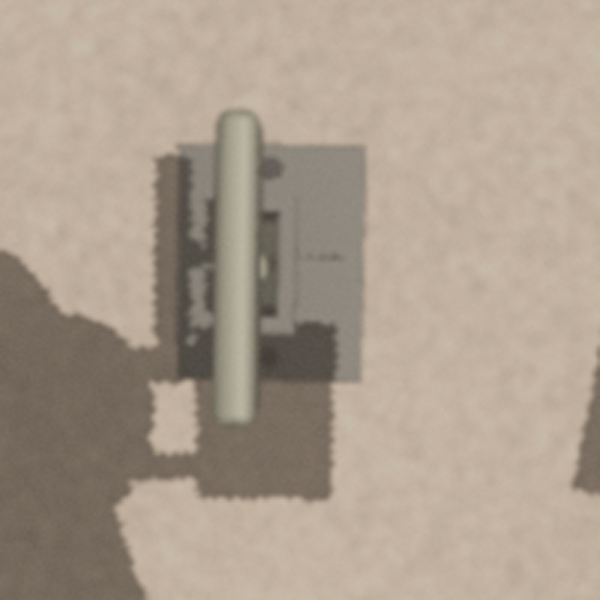

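The steel key's handle is at crop (215–261, 110–423) above the grey holder's plate.

Run:
```python
from h import *
w=dict(np.load('pics/wkey.npz'));T=dict(np.load('pics/wslot.npz'))
f=lambda x,y:(x/3+220-.33,y/3+40-.33)
e=[onplane(w,*f(*p),.168,True) for p in((239,111),(235,422))]
print('key',(e[0]+e[1])/2,np.linalg.norm(e[0]-e[1]),np.degrees(np.arctan2(*(e[0]-e[1])[1::-1])))
X=np.array([onplane(w,*f(*p),.004,True) for p in((178,145),(366,145),(363,381),(178,381))]);print('plate',X.mean(0),np.linalg.norm(X[0]-X[3]),np.degrees(np.arctan2(*(X[0]-X[3])[1::-1])))
# pocket opening right end visible
a,b=ray(w,*f(239,111),True),ray(w,*f(235,422),True)
# two-view height check: lower handle end in slot view crop (10,358)->, upper unseen
print('height',tri(b,ray(T,14/2+40,356/2+40,True)))
s=dict(np.load('pics/side.npz'))
P,c=cloud(s,230,275,310,350); q=P[(P[:,2]>.12)&(P[:,2]<.19)]; print('zmax',np.percentile(q[:,2],[90,97]))
```

```text
key [0.48941491 0.27806035 0.168     ] 0.07224459338354641 23.538378739490412
plate [0.49081813 0.27479078 0.004     ] 0.0898039973776784 23.97178548341731
height [0.45448925 0.2636033  0.15551637]
zmax [0.17061815 0.17198583]
```

Emit:
servo_tool --translation '[[0.0238, -0.0048, 0], [0.0238, -0.0048, 0], [0.0239, -0.0049, 0], [0, 0, 0.03], [0, 0, 0.03], [0, 0, 0.03], [0, 0, 0.02], [0, 0, 0.012], [0, 0, 0.0076], [0, 0, 0]]' --turn '[[0, 0, 0.015], [0, 0, 0], [0, 0, 0], [0, 0, 0], [0, 0, 0], [0, 0, 0], [0, 0, 0], [0, 0, 0], [0, 0, 0], [0, 0, 0]]' --grip 0.6

```text
clock: 14.82
tool_pos: [0.4893, 0.2783, 0.1498]
eef_rot: [0.978, 0.208, -0.0, 0.0]
contact_force: [0.1, 0.5, 0.2]
opening: 0.601
finger_force: 0.0
```

Emit:
servo_tool --translation '[[0, 0, 0], [0, 0, 0], [0, 0, 0], [0, 0, 0], [0, 0, 0], [0, 0, 0]]' --turn '[[0, 0, 0], [0, 0, 0], [0, 0, 0], [0, 0, 0], [0, 0, 0], [0, 0, 0]]' --grip 0 --grip_force 10

```text
clock: 15.58
tool_pos: [0.4894, 0.2782, 0.1499]
eef_rot: [0.978, 0.208, 0.0, 0.0]
contact_force: [0.1, -1.4, 1.6]
opening: 0.115
finger_force: 13.9
```

Emit:
servo_tool --translation '[[0, 0, 0], [0, 0, 0]]' --turn '[[0, 0, 0], [0, 0, 0]]' --grip_force 50

```text
clock: 15.82
tool_pos: [0.4895, 0.2779, 0.1499]
eef_rot: [0.978, 0.208, 0.0, 0.0]
contact_force: [1.4, -2.9, 2.9]
opening: 0.112
finger_force: 54.0
```

Emit:
servo_tool --translation '[[0, 0.0012, -0.002], [0, 0, -0.004], [0, 0, -0.006], [0, 0, 0]]' --turn '[[0, 0, 0], [0, 0, 0], [0, 0, 0], [0, 0, 0]]'

```text
clock: 16.32
tool_pos: [0.4896, 0.2776, 0.1623]
eef_rot: [0.978, 0.208, 0.0, -0.0]
contact_force: [-0.0, -1.1, -1.6]
opening: 0.105
finger_force: 53.8
```

Emit:
servo_tool --translation '[[0, 0, -0.015], [0, 0, -0.02], [0, 0, -0.02], [0, 0, -0.02], [0, 0, -0.03], [0, 0, -0.04], [0, 0, 0]]' --turn '[[0, 0, 0], [0, 0, 0], [0, 0, 0], [0, 0, 0], [0, 0, 0], [0, 0, 0], [0, 0, 0]]'

```text
clock: 17.2
tool_pos: [0.4908, 0.2797, 0.3107]
eef_rot: [0.978, 0.208, 0.004, -0.002]
contact_force: [0.1, 0.5, -2.5]
opening: 0.109
finger_force: 53.7
```

Emit:
servo_tool --translation '[[-0.0042, 0.0374, 0], [-0.0042, 0.0374, 0], [-0.0042, 0.0374, 0], [-0.0042, 0.0374, 0], [-0.0042, 0.0374, 0], [-0.0042, 0.0374, 0], [0, 0, 0.03], [0, 0, 0], [0, 0, 0]]' --turn '[[0, 0, 0], [0, 0, 0], [0, 0, 0], [0, 0, 0], [0, 0, 0], [0, 0, 0], [0, 0, 0.14], [0, 0, 0], [0, 0, 0]]'

```text
clock: 18.32
tool_pos: [0.5577, 0.0634, 0.2772]
eef_rot: [0.99, 0.141, 0.0, -0.0]
contact_force: [0.1, 0.4, -0.9]
opening: 0.107
finger_force: 53.4
```

Run:
```python
from h import *
w=snap('wrist'); s=snap('side'); t=snap('top'); i=w['img']; np.savez('pics/wfoot.npz',**w)
a=cv2.resize(i[120:300,230:420],(633,600),interpolation=cv2.INTER_CUBIC)
save('w5.png',a); st=r.get_state(); print(st['clock'],st['tool_pos'],st['eef_rot'],st['contact_force'],st['q'])
```

```text
18.475 [0.55823617 0.0631041  0.27770664] [ 9.90133995e-01  1.40120930e-01  8.65544291e-04 -2.18255902e-04] [ 0.69753777 -0.91377006 -2.99046513] [ 0.05123924  0.57586264 -0.40678013  1.70610669  0.27518855  0.91460449
 -1.75531922]
```

View pics/w5.png

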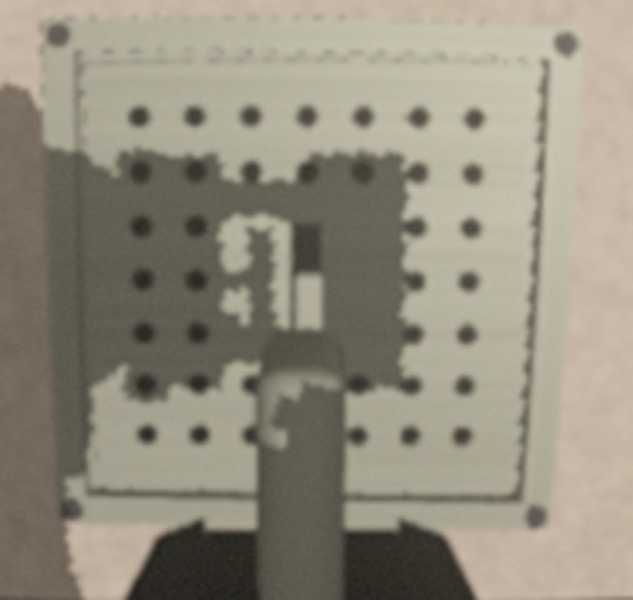

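The foot (light rectangle) ends at crop (297–322, 272). The slot (dark) is at (294–321), starting at v≈222.

Run:
```python
from h import *
w=dict(np.load('pics/wfoot.npz'))
f=lambda x,y:(x/3.3316+230-.35,y/3.333+120-.35)
a=np.radians(16.1); ex=np.array([np.cos(a),np.sin(a)]); ey=np.array([np.sin(a),-np.cos(a)])
tc=np.array([.5580,.0630])
def rel(p,z): 
    d=onplane(w,*f(*p),z,True)[:2]-tc; return (d@ex).round(4),(d@ey).round(4)
print('foot end L,R',rel((297,272),.137),rel((322,272),.137),'lower',rel((296,328),.149),rel((324,328),.149))
print('slot +x end L,R',rel((293,222),.08),rel((320,222),.08),rel((294,260),.08),rel((321,260),.08))
X=np.array([onplane(w,*f(*p),.08,True)[:2] for p in((139,117),(474,119),(462,436),(147,434))]);print('lattice centre',X.mean(0),(X.mean(0)-tc)@ex,(X.mean(0)-tc)@ey,np.degrees(np.arctan2(*((X[0]+X[1]-X[2]-X[3])[::-1]))))
i=w['img'][:,:, :].astype(int).sum(2)
for v in (190,194,198,204,208,212,216): print(v,i[v,312:332])
```

```text
foot end L,R (np.float64(0.0142), np.float64(-0.0021)) (np.float64(0.0143), np.float64(0.0038)) lower (np.float64(0.0037), np.float64(-0.0022)) (np.float64(0.0037), np.float64(0.0041))
slot +x end L,R (np.float64(0.0166), np.float64(-0.0034)) (np.float64(0.0167), np.float64(0.0041)) (np.float64(0.0058), np.float64(-0.0031)) (np.float64(0.0058), np.float64(0.0045))
lattice centre [0.55797623 0.0628441 ] -6.607062313473586e-05 0.00014319855848037738 15.951273221777148
190 [512 527 528 514 476 374 245 199 181 187 185 184 190 221 251 276 291 285
 294 289]
194 [427 491 517 513 459 351 235 182 183 188 190 192 191 206 240 273 283 280
 284 286]
198 [430 487 502 495 454 361 243 188 190 187 186 188 169 206 248 266 283 275
 285 273]
204 [461 503 513 508 452 369 367 448 497 511 506 510 508 488 415 326 283 283
 282 287]
208 [405 481 513 508 456 358 361 455 499 508 507 510 510 495 414 325 289 283
 286 282]
212 [459 496 503 497 454 365 368 449 492 508 505 509 506 487 412 318 286 280
 285 279]
216 [376 451 495 497 448 348 355 448 497 504 500 499 504 487 415 327 282 278
 278 282]
```

Emit:
servo_tool --translation '[[0.0008, -0.0004, 0.02], [0, 0, 0.02], [0, 0, 0.005], [0, 0, 0], [0, 0, 0]]' --turn '[[0, 0, 0.002], [0, 0, 0], [0, 0, 0], [0, 0, 0], [0, 0, 0]]'

```text
clock: 19.1
tool_pos: [0.5592, 0.063, 0.2327]
eef_rot: [0.99, 0.138, 0.001, -0.0]
contact_force: [0.0, -0.9, -1.3]
opening: 0.11
finger_force: 53.4
```

Emit:
servo_tool --translation '[[0, 0, 0.004], [0, 0, 0.003], [0, 0, 0.002], [0, 0, 0]]' --turn '[[0, 0, 0], [0, 0, 0], [0, 0, 0], [0, 0, 0]]'

```text
clock: 19.6
tool_pos: [0.5584, 0.0627, 0.2226]
eef_rot: [0.99, 0.138, -0.0, 0.0]
contact_force: [-0.2, -0.2, -1.7]
opening: 0.108
finger_force: 53.4
```

Emit:
servo_tool --translation '[[0, 0, 0.002], [0, 0, 0.002], [0, 0, 0]]' --turn '[[0, 0, 0], [0, 0, 0], [0, 0, 0]]'

```text
clock: 19.98
tool_pos: [0.5584, 0.0629, 0.2186]
eef_rot: [0.99, 0.138, -0.0, -0.0]
contact_force: [-0.6, 0.3, -1.5]
opening: 0.106
finger_force: 53.4
```

Emit:
servo_tool --translation '[[0, 0, 0.002], [0, 0, 0.002], [0, 0, 0.002], [0, 0, 0]]' --turn '[[0, 0, 0], [0, 0, 0], [0, 0, 0], [0, 0, 0]]'

```text
clock: 20.48
tool_pos: [0.5584, 0.0628, 0.2125]
eef_rot: [0.99, 0.138, -0.0, 0.0]
contact_force: [-0.4, 0.4, -1.9]
opening: 0.111
finger_force: 53.4
```

Emit:
servo_tool --translation '[[0, 0, 0.003], [0, 0, 0.003], [0, 0, 0.003], [0, 0, 0.003], [0, 0, 0]]' --turn '[[0, 0, 0], [0, 0, 0], [0, 0, 0], [0, 0, 0], [0, 0, 0]]'

```text
clock: 21.1
tool_pos: [0.5583, 0.0627, 0.2005]
eef_rot: [0.99, 0.138, -0.0, 0.0]
contact_force: [0.3, 0.9, -2.1]
opening: 0.107
finger_force: 53.4
```

Run:
```python
from h import *
st=r.get_state(); print(st['clock'],st['tool_pos'],st['contact_force'],st['moment'],st['q'])
```

```text
21.1 [0.55831771 0.06267267 0.20045749] [ 0.34697208  0.85071595 -2.05034929] [ 0.12041711  0.03058879 -0.02203071] [ 0.022818    0.67212588 -0.36399714  1.79359968  0.33594059  0.73781457
 -1.813853  ]
```

Emit:
servo_tool --translation '[[0, 0, 0.004], [0, 0, 0], [0, 0, 0]]' --turn '[[0, 0, 0], [0, 0, -0.05], [0, 0, 0]]'

```text
clock: 21.48
tool_pos: [0.5584, 0.0627, 0.1966]
eef_rot: [0.987, 0.162, -0.0, -0.0]
contact_force: [-1.2, -0.2, -2.5]
opening: 0.107
finger_force: 53.4
```

Run:
```python
from h import *
st=r.get_state(); print(st['clock'],st['tool_pos'],st['eef_rot'],st['contact_force'],st['moment'],st['q'])
```

```text
21.475 [0.5583864  0.06273599 0.19660214] [ 9.86718423e-01  1.62439927e-01 -1.55633200e-04 -2.09362487e-05] [-1.2286824  -0.20100166 -2.52442265] [0.0814272  0.05475134 0.00493422] [ 0.02967902  0.67905467 -0.37604112  1.79693776  0.35207748  0.73236537
 -1.77963072]
```

Emit:
servo_tool --translation '[[0, 0, 0], [0, 0, 0], [0, 0, 0], [0, 0, 0], [0, 0, 0], [0, 0, 0], [0, 0, 0]]' --turn '[[0, 0, -0.126], [0, 0, -0.126], [0, 0, -0.126], [0, 0, -0.126], [0, 0, -0.126], [0, 0, -0.126], [0, 0, 0]]'

```text
clock: 22.35
tool_pos: [0.5584, 0.0627, 0.1967]
eef_rot: [0.858, 0.514, -0.0, -0.0]
contact_force: [0.3, 0.3, -2.5]
opening: 0.105
finger_force: 53.4
```

Emit:
servo_tool --translation '[[0, 0, 0], [0, 0, 0], [0, 0, 0], [0, 0, 0], [0, 0, 0], [0, 0, 0], [0, 0, 0], [0, 0, 0]]' --turn '[[0, 0, -0.126], [0, 0, -0.126], [0, 0, -0.126], [0, 0, -0.126], [0, 0, -0.126], [0, 0, -0.128], [0, 0, 0], [0, 0, 0]]'

```text
clock: 23.35
tool_pos: [0.5586, 0.0626, 0.1967]
eef_rot: [0.607, 0.795, -0.0, 0.0]
contact_force: [0.5, 0.0, -2.0]
opening: 0.112
finger_force: 53.4
```

Emit:
servo_tool --translation '[[0.0004, -0.0012, 0], [0, 0, -0.003], [0, 0, -0.003], [0, 0, -0.002], [0, 0, 0]]' --turn '[[0, 0, 0], [0, 0, 0], [0, 0, 0], [0, 0, 0], [0, 0, 0]]'

```text
clock: 23.98
tool_pos: [0.5574, 0.0629, 0.205]
eef_rot: [0.606, 0.796, 0.0, 0.0]
contact_force: [-0.5, 0.3, -2.3]
opening: 0.106
finger_force: 53.4
```

Emit:
servo_tool --translation '[[0, 0, -0.001], [0, 0, -0.001], [0, 0, -0.001], [0, 0, -0.001], [0, 0, -0.001], [0, 0, 0]]' --turn '[[0, 0, 0], [0, 0, 0], [0, 0, 0], [0, 0, 0], [0, 0, 0], [0, 0, 0]]'

```text
clock: 24.72
tool_pos: [0.5572, 0.0628, 0.2097]
eef_rot: [0.605, 0.796, -0.0, -0.0]
contact_force: [-0.5, 0.2, -5.3]
opening: 0.111
finger_force: 53.4
```

Emit:
servo_tool --translation '[[0, 0, -0.002], [0, 0, -0.003], [0, 0, -0.003], [0, 0, -0.003], [0, 0, -0.003], [0, 0, -0.003], [0, 0, -0.003], [0, 0, 0]]' --turn '[[0, 0, 0], [0, 0, 0], [0, 0, 0], [0, 0, 0], [0, 0, 0], [0, 0, 0], [0, 0, 0], [0, 0, 0]]'

```text
clock: 25.72
tool_pos: [0.5574, 0.0629, 0.2301]
eef_rot: [0.605, 0.796, 0.0, 0.0]
contact_force: [0.4, 0.4, -5.1]
opening: 0.111
finger_force: 53.4
```

Emit:
servo_tool --translation '[[0, 0, -0.004], [0, 0, -0.005], [0, 0, -0.005], [0, 0, -0.005], [0, 0, -0.005], [0, 0, -0.005], [0, 0, -0.005], [0, 0, -0.004], [0, 0, -0.002], [0, 0, 0]]' --turn '[[0, 0, 0], [0, 0, 0], [0, 0, 0], [0, 0, 0], [0, 0, 0], [0, 0, 0], [0, 0, 0], [0, 0, 0], [0, 0, 0], [0, 0, 0]]'

```text
clock: 26.98
tool_pos: [0.5573, 0.0628, 0.2699]
eef_rot: [0.605, 0.796, 0.0, 0.0]
contact_force: [-0.4, 0.6, -4.5]
opening: 0.109
finger_force: 53.4
```

Emit:
servo_tool --translation '[[0, 0, -0.002], [0, 0, 0], [0, 0, 0], [0, 0, 0], [0, 0, 0], [0, 0, 0], [0, 0, 0], [0, 0, 0]]' --turn '[[0, 0, 0], [0, 0, 0], [0, 0, 0], [0, 0, 0], [0, 0, 0], [0, 0, 0], [0, 0, 0], [0, 0, 0]]'

```text
clock: 27.98
tool_pos: [0.5573, 0.0628, 0.2718]
eef_rot: [0.606, 0.796, 0.0, 0.0]
contact_force: [0.3, 0.8, -4.8]
opening: 0.105
finger_force: 53.4
```

Run:
```python
from h import *
s=snap('side'); w=snap('wrist')
a=cv2.resize(s['img'][190:340,220:420],(800,600),interpolation=cv2.INTER_CUBIC)
save('fin.png',a); st=r.get_state(); print(st['clock'],st['tool_pos'],st['contact_force'],st['moment'],st['qd'].max() if hasattr(st['qd'],'max') else st['qd'])
P,c=cloud(s,240,350,220,310); m=(c.max(1)-c.min(1)<40)&(P[:,2]>.1)&(P[:,2]<.17)&(np.hypot(P[:,0]-.558,P[:,1]-.063)<.075)
q=P[m]; A=np.c_[q[:,:2]-q[:,:2].mean(0),np.ones(len(q))]
med=np.median(q[:,2]); k=abs(q[:,2]-med)<.012; x,*_=np.linalg.lstsq(A[k],q[k,2],rcond=None); print(k.sum(),x)
```

```text
28.075 [0.55724655 0.06282212 0.27179791] [-0.13616882  0.56108351 -5.46585019] [-0.02155427 -0.07205362 -0.01109315] 0.00046901624155930137
1860 [0.02010261 0.00462651 0.14430475]
```

View pics/fin.png

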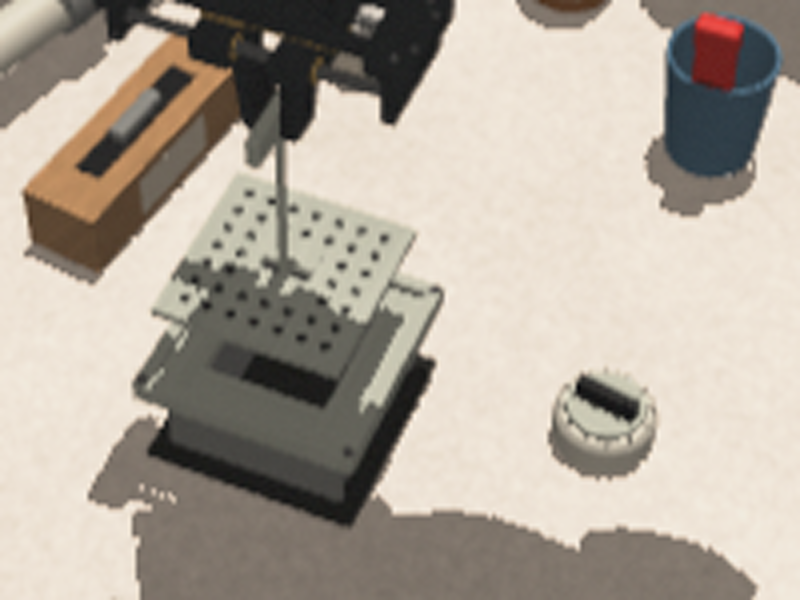

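The strainer hangs level, tilted about 1°, with its lid at z≈0.144. Its bucket is 20 mm clear of the frame, and the scraper is upright in the cup. Handing in.

```bash
python3 -c "
from plant import r
print(r.finish_job())"
```

```text
the job is handed in; nothing more can be done
None
```

I handed the job in at about 28 s: the scraper is upright in the cup, leaning about 8° on its rim. The strainer hangs still from the gripped steel key, within about 1° of level and about 20 mm clear of the drain frame.

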